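Change over the touch-latch ring boxes

TASK

Three small wooden boxes of spindle rings with push-to-open lids stand on the machine table; the next set-up needs the rings in the yellow-lidded one. The blue-lidded box has been left ajar: press its lid down until it latches shut and stays shut by itself. Press the closed yellow lid in and let go, so that it springs ajar and stays ajar, and leave the red-lidded box closed throughout.

Things in the scene. Friction and masses are not known exactly. Their poses are not given: they have to be found in the camera images.
- blue_box_press (a point): Black thumb pad (18 mm) on top of the blue lid, mid-width, 22 mm from its front edge; x runs from here to the hinge 85 mm behind (away from the robot), z is square to the lid. Starts ajar, tilted about 0.45 rad, pad about 103 mm above the table; shut: level, 66 mm up, 12 mm nearer the robot. Press it from ajar down to its stop, 61 mm up, and let go: it rises to 66 mm and stays shut.
- yellow_box_press (a point): The same pad on the yellow lid (78 wide, 113 long, 8 mm thick, on a wooden box 76 x 110 mm, fixed, front within 0.15 rad of facing the robot). Starts shut and level, pad 66 mm above the table. Pressed down 6 mm to its rigid stop and let go, it springs up ajar to about 0.45 rad. The lids' springs need 3 to 4 N at the pad; 6 to 10 N steady reaches the stop.
- red_box_press (a point): The same pad on the red lid of the third box, of the same size and working. Starts shut and level, pad 66 mm above the table; it is to stay shut.

How it is judged (in metres and radians):
At the end, for the whole second after the job is handed in: The blue lid is latched shut (tilted less than 0.07 rad, 4 degrees), the yellow lid stands ajar (tilted more than 0.25 rad, 14 degrees), the red lid is still shut (tilted less than 0.07 rad) (angle between each of blue_box_press, red_box_press's own z axis and vertical below 0.07 rad and angle between yellow_box_press's own z axis and vertical above 0.25 rad); the robot touches nothing.
It fails at once if the red lid springs ajar (angle between red_box_press's own z axis and vertical above 0.15 rad).
It also fails if it takes over 32 s, if anything falls off the work surface, if the arm or the gripper's body presses on something with over 40 N, if the wrist force passes 120 N, or if a joint passes its speed limit or range.

ROBOT

A 6-joint arm with a two-finger parallel gripper is mounted at the origin on a cart in front of the work surface, level with it; the furniture and walls round the work are solid. World frame = base frame: x ahead of the robot, y to its left, z up, the work surface at z = 0. Lengths are in m, angles in degrees, forces in N, time in s.
With the tool pointing down it reaches from about 0.325 to 0.85 m from the base axis. Payload 15.5 kg.
Tool frame: the origin (TCP) lies midway between the tips of the shut fingers; the grasp point (between the pads) lies 19 mm behind it; y points along the fingers, x is the direction in which the jaws open and shut, and the axes are right-handed (so a half turn about y gives the same grasp; the last joint's range is limited). The gripper opens to 91 mm and grips with 3 to 60 N. Pads are 32 mm wide; open, the fingers measure 118 mm over their backs; the gripper's body (76 mm by 178 mm) begins 60 mm behind the grasp point.
Start: joints at [-5.472, 28.281, 77.091, -0, 74.628, -5.472], TCP at [0.625, 0, 0.214] pointing down, gripper open.
Joint ranges: [-166.48, 166.48], [-47.26, 123.95], [12.59, 153.08], [-70.14, 250.14], [6.76, 159.57], [-176.63, 176.63]. Speed limits (degrees/s): [108.29, 108.29, 147.25, 172.46, 172.46, 172.46].

INTERFACE

Orientations are given as a 3x3 rotation matrix whose columns are the frame's x, y, z axes.
In Python, from bench import ctrl gives the robot as it stands. The module is installed in compiled form; this text tells all that it offers. Calls block until the motion is done:
- ctrl.goto(position, orientation): joint-space move of the TCP to a pose.
- ctrl.move_l(position, vel=0.15, ori=None, contact_N=None): straight line of the TCP; ori=None keeps the orientation; vel is the mean speed in m/s. With contact_N (N) it stops when the force on the tool has changed by that much, and returns True; else False.
- ctrl.movej(angles): joint-space move.
- ctrl.command_gripper(opening): opening from 0.0 (shut) to 1.0 (fully open); the grip force is fixed at half the most; returns when the fingers have stopped.
- ctrl.sleep(seconds).
- ctrl.ik(position, orientation): joint angles nearest the present ones, or None.
- ctrl.read_camera(name): name is "scene" or "side" or "wrist"; returns the picture (400x640x3 uint8, blue, green, red); there is no depth.
- ctrl.camera_params(name): a dict with "fx", "fy", "cx", "cy" (pixels), "D" ([k1, k2, p1, p2, k3] as OpenCV has them; the pictures are not rectified), "pose" (4x4, takes a point from camera to world coordinates); the wrist camera has in their place "T_tool_cam" (4x4, takes a point from camera to tool coordinates, whose origin is the TCP and whose axes are the tool frame's). Camera axes: x right, y up, looking along -z (the intrinsics and any distortion apply to the point x, -y, -z); pixel columns grow to the right and rows downward; lengths in m; the calibration is good to about 2 mm. A picture is of the moment at which its call begins: read the wrist's pose just before it. camera_params takes no time and is no camera call.
A pose or a line that the arm cannot do raises ctrl.MotionError and nothing moves.
- ctrl.sign_off(): hands the job in, once; it reports no verdict.
Readings, each from a call of its own:
- ctrl.current_t(): time.
- ctrl.current_q(): joint angles.
- ctrl.current_dq(): joint speeds.
- ctrl.current_effort(): joint torques, N m.
- ctrl.current_tool_pos(): TCP position.
- ctrl.current_eef_rot(): TCP orientation.
- ctrl.current_contact_force(): force on the tool from outside, world axes, zero at the start.
- ctrl.current_wrist_torque(): the same for the moment, N m.
- ctrl.current_grip_width(): opening from 0.0 (shut) to 1.0 (fully open).
Only numpy, scipy, OpenCV 4.12 (cv2) and the standard library are available. Lean on these libraries where they do the work, as an engineer would, in place of code of your own. Each camera call takes 0.05 s, during which the arm holds its last target.

## Working session

There is one attempt and no reset: what is moved stays moved. The work goes in short steps, each a Python script; the robot and the scene stay as the last script left them, time stands still between calls to the robot, and variables do not carry over. Pictures are saved under pics/ and viewed, and the job is handed in when it is done.

```bash
mkdir -p pics; python3 - <<'E'
from bench import ctrl
import cv2,numpy as np
np.set_printoptions(precision=4,suppress=True)
for n in("scene","side","wrist"):
    cv2.imwrite(f"pics/a_{n}.png",ctrl.read_camera(n)); print(n,ctrl.camera_params(n))
print(ctrl.current_t(),ctrl.current_tool_pos(),ctrl.current_eef_rot())
E
```

```text
scene {'fx': 513.5276152924097, 'fy': 513.5276152924097, 'cx': 315.1763162487791, 'cy': 192.89575075210544, 'D': array([-0.0993,  0.    ,  0.    ,  0.    ,  0.    ]), 'pose': array([[-0.844 ,  0.2474, -0.4759,  0.0774],
       [-0.5364, -0.3955,  0.7456,  0.6495],
       [-0.0038,  0.8845,  0.4664,  0.5404],
       [ 0.    ,  0.    ,  0.    ,  1.    ]])}
side {'fx': 503.07305659038224, 'fy': 503.07305659038224, 'cx': 322.4480185070606, 'cy': 195.77905516050143, 'D': array([-0.1142,  0.    ,  0.    ,  0.    ,  0.    ]), 'pose': array([[ 0.9335,  0.2183, -0.2845,  0.2722],
       [-0.3586,  0.555 , -0.7506, -0.74  ],
       [-0.0059,  0.8027,  0.5964,  0.6627],
       [ 0.    ,  0.    ,  0.    ,  1.    ]])}
wrist {'fx': 296.60160567503476, 'fy': 296.60160567503476, 'cx': 321.2877181458316, 'cy': 200.41959667499302, 'D': array([-0.0344,  0.    ,  0.    ,  0.    ,  0.    ]), 'T_tool_cam': array([[ 1.    ,  0.0018,  0.0014, -0.0012],
       [ 0.0009,  0.2501, -0.9682, -0.1704],
       [-0.0021,  0.9682,  0.2501,  0.0702],
       [ 0.    ,  0.    ,  0.    ,  1.    ]])}
0.15 [0.6247 0.     0.2135] [[ 1.     -0.0009  0.    ]
 [-0.      0.0001  1.    ]
 [-0.0009 -1.      0.0001]]
```

View pics/a_scene.png

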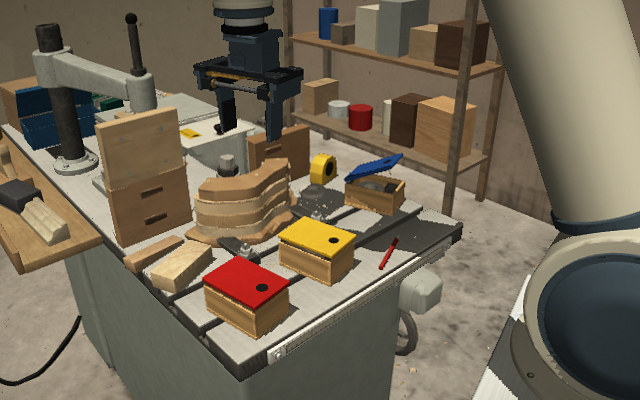

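View pics/a_side.png

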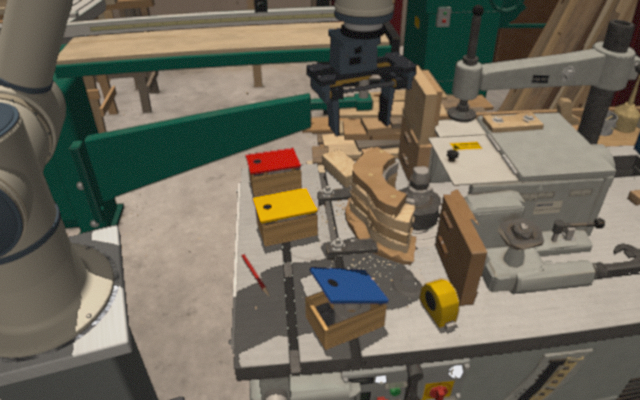

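View pics/a_wrist.png

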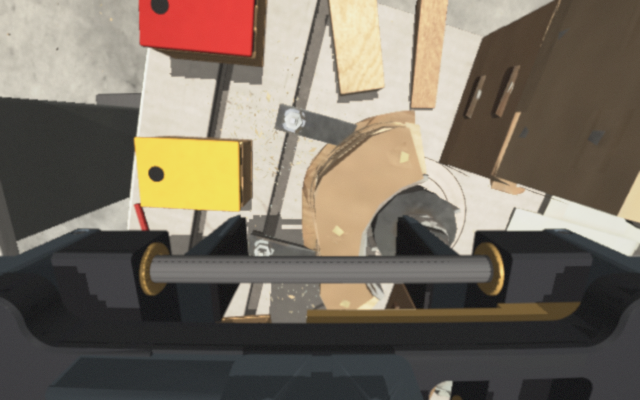

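```bash
python3 - <<'E'
import cv2,numpy as np
s=cv2.imread("pics/a_scene.png");d=cv2.imread("pics/a_side.png")
a=cv2.resize(s[140:220,330:430],None,fx=5,fy=5,interpolation=cv2.INTER_CUBIC)
b=cv2.resize(d[255:355,290:400],None,fx=5,fy=5,interpolation=cv2.INTER_CUBIC)[:500,:300*2]
cv2.imwrite("pics/z1.png",a);cv2.imwrite("pics/z2.png",b)
E
```

```text
(no output)
```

View pics/z1.png

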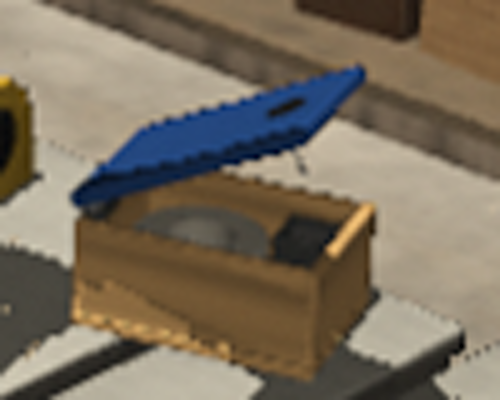

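View pics/z2.png

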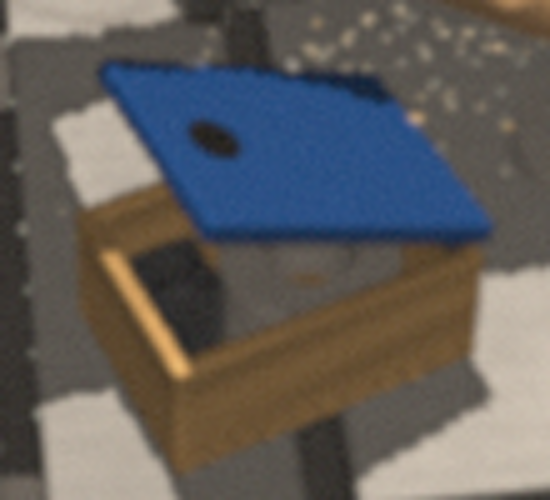

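```bash
cat > h.py <<'E'
import cv2,numpy as np
from bench import ctrl
np.set_printoptions(precision=4,suppress=True)
def ray(n,uv,T=None):
    p=ctrl.camera_params(n)
    K=np.array([[p['fx'],0,p['cx']],[0,p['fy'],p['cy']],[0,0,1.]])
    x,y=cv2.undistortPoints(np.array([[uv]],float),K,p['D'])[0,0]
    P=p['pose'] if T is None else T@p['T_tool_cam']
    d=P[:3,:3]@np.array([x,-y,-1.]);return P[:3,3],d/np.linalg.norm(d)
def tri(rs):
    A=sum(np.eye(3)-np.outer(d,d) for o,d in rs);b=sum((np.eye(3)-np.outer(d,d))@o for o,d in rs)
    X=np.linalg.solve(A,b);return X,[round(1e3*np.linalg.norm(np.cross(X-o,d)),1) for o,d in rs]
def plane(r,z): o,d=r;return o+d*(z-o[2])/d[2]
def blob(im,uv,r=9):
    u,v=map(int,uv);c=im[max(0,v-r):v+r+1,u-r:u+r+1].max(2)
    m=(c<90).astype(np.uint8);n,l,s,ce=cv2.connectedComponentsWithStats(m)
    k=1+np.argmax(s[1:,4]);return ce[k]+[u-r,max(0,v-r)],s[k,4]
E
python3 - <<'E'
from h import *
T=np.eye(4);T[:3,:3]=ctrl.current_eef_rot();T[:3,3]=ctrl.current_tool_pos()
I={n:cv2.imread(f"pics/a_{n}.png") for n in("scene","side","wrist")}
pts=dict(red=dict(scene=(262,288),side=(257,161)),yellow=dict(scene=(333,240),side=(267,208),wrist=(156,174)),blue=dict(scene=(387.2,161.4),side=(332.8,283)))
for k,q in pts.items():
    rs=[]
    for n,uv in q.items():
        if k!='blue': uv,a=blob(I[n],uv);print(n,uv,a)
        r=ray(n,uv,T if n=='wrist' else None);rs.append(r)
        print(k,n,plane(r,.103 if k=='blue' else .066))
    print(k,tri(rs))
# yellow lid mask -> rect on plane, wrist & side
for c in('yellow','red'):
  for n in('wrist','side','scene'):
    h=cv2.cvtColor(I[n],cv2.COLOR_BGR2HSV)
    m=cv2.inRange(h,(22,150,150),(32,255,255)) if c=='yellow' else cv2.inRange(h,(0,200,150),(6,255,255))
    k=max(cv2.findContours(m,0,1)[0],key=cv2.contourArea)
    P=np.array([plane(ray(n,p[0],T if n=='wrist' else None),.066)[:2] for p in k]).astype(np.float32)
    print(c,n,cv2.minAreaRect(P))
# blue lid corners in both: front-left(far y..)  etc
f=lambda a,b:tri([ray('scene',(330+a[0]/5,140+a[1]/5)),ray('side',(290+b[0]/5,255+b[1]/5))])
for a,b in[((362,70),(206,236)),((145,130),(485,235))]:print('bluecorner',f(a,b))
f=lambda a,b:tri([ray('scene',a),ray('side',b)])
print('stack',f((289,160),(390,160)))
E
```

```text
scene [261.5833 287.1806] 72
red scene [0.4686 0.1847 0.066 ]
side [256.7857 161.    ] 14
red side [0.4684 0.1838 0.066 ]
red (array([0.4686, 0.1845, 0.0657]), [np.float64(0.2), np.float64(0.2)])
scene [333.075 239.95 ] 40
yellow scene [0.4445 0.0189 0.066 ]
side [266.95 206.4 ] 20
yellow side [0.4444 0.0181 0.066 ]
wrist [155.7297 173.6149] 148
yellow wrist [0.4418 0.0187 0.066 ]
yellow (array([0.4437, 0.0188, 0.0664]), [np.float64(0.8), np.float64(1.0), np.float64(1.5)])
blue scene [ 0.4723 -0.2466  0.103 ]
blue side [ 0.4743 -0.2484  0.103 ]
blue (array([ 0.4737, -0.2483,  0.1024]), [np.float64(0.7), np.float64(0.7)])
yellow wrist ((0.4770190119743347, 0.017097676172852516), (0.07675892859697342, 0.11105232685804367), 87.0827865600586)
yellow side ((0.47744712233543396, 0.013889562338590622), (0.08037088066339493, 0.11104511469602585), 86.9382553100586)
yellow scene ((0.47740408778190613, 0.018641309812664986), (0.07778885960578918, 0.11037001013755798), 87.1459732055664)Traceback (most recent call last):
  File "<stdin>", line 17, in <module>
ValueError: max() iterable argument is empty
```

```bash
python3 - <<'E'
from h import *
f=lambda a,b:tri([ray('scene',(330+a[0]/5,140+a[1]/5)),ray('side',(290+b[0]/5,255+b[1]/5))])
for n,a,b in[('frontR?',(362,70),(105,66)),('frontL',(300,150),(105,66)),('frontL2',(362,70),(206,236)),('rear',(145,130),(485,235)),('rear2',(80,200),(380,85))]:print(n,f(a,b))
f=lambda a,b:tri([ray('scene',a),ray('side',b)])
T=np.eye(4);T[:3,:3]=ctrl.current_eef_rot();T[:3,3]=ctrl.current_tool_pos()
for z in(.05,.08,.11,.14):print(z,plane(ray('wrist',(305,190),T),z))
print('stack',f((289,160),(390,160)))
d=np.array([[0,0,-1],[0,0,0],[0,0,0.]])
R0=ctrl.current_eef_rot()
c=lambda a:cv2.Rodrigues(np.array([0,0,np.radians(a)]))[0]@R0
for a in(0,90,-90):
  for p in([.475,-.248,.15],[.444,.018,.1]):print(a,ctrl.ik(p,c(a)))
E
```

```text
frontR? (array([ 0.4403, -0.2375,  0.1329]), [np.float64(4.2), np.float64(4.2)])
frontL (array([ 0.4512, -0.2098,  0.1048]), [np.float64(2.5), np.float64(2.5)])
frontL2 (array([ 0.4563, -0.2873,  0.1083]), [np.float64(0.2), np.float64(0.2)])
rear (array([ 0.5541, -0.2795,  0.0595]), [np.float64(0.1), np.float64(0.1)])
rear2 (array([ 0.5491, -0.2074,  0.058 ]), [np.float64(2.5), np.float64(2.5)])
0.05 [ 0.6042 -0.0036  0.05  ]
0.08 [0.6059 0.003  0.08  ]
0.11 [0.6077 0.0096 0.11  ]
0.14 [0.6094 0.0163 0.14  ]
stack (array([ 0.6291, -0.0822,  0.1583]), [np.float64(32.5), np.float64(32.5)])
0 [-33.9394  25.508   94.1295  -0.0276  60.4072 -33.9257]
0 [ -5.3867  23.9122 109.4109   0.0004  46.7275  -5.3868]
90 [ -33.9257   25.4791   94.1852   -0.0514   60.3117 -123.9002]
90 [ -5.3458  23.8964 109.446   -0.0697  46.6579 -95.2979]
-90 [-33.9849  25.4957  94.1533   0.0513  60.3751  55.9898]
-90 [ -5.427   23.8912 109.4574   0.0697  46.6511  84.5252]
```

```bash
python3 - <<'E'
from h import *
R=np.array([[1,0,0],[0,0,1],[0,-1,0.]])
print(ctrl.command_gripper(0.0),ctrl.current_grip_width())
ctrl.move_l([.5,0,.24],vel=.2)
ctrl.goto([.473,-.248,.20],R)
ctrl.move_l([.473,-.248,.125],vel=.1)
print(ctrl.current_t(),ctrl.current_contact_force(),ctrl.current_tool_pos())
c=ctrl.move_l([.463,-.249,.066],vel=.04,contact_N=20)
print(c,ctrl.current_t(),ctrl.current_contact_force(),ctrl.current_tool_pos())
c=ctrl.move_l([.462,-.249,.058],vel=.015,contact_N=9)
print(c,ctrl.current_t(),ctrl.current_contact_force(),ctrl.current_tool_pos())
cv2.imwrite("pics/b_side.png",ctrl.read_camera("side"))
E
```

```text
False 0.0017152017662615156
4.2 [-0.948   0.3554  0.0721] [ 0.4734 -0.248   0.1255]
False 5.85 [-0.4155  2.2259  1.6842] [ 0.4631 -0.249   0.0662]
True 6.2667 [-1.186   1.0621 13.8706] [ 0.4628 -0.249   0.0609]
```

View pics/b_side.png

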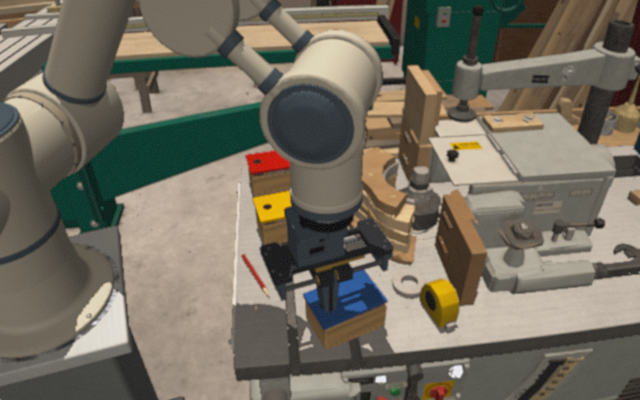

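The fingertip is on the blue lid at (330,300) and the lid looks level. The tip is at z = 0.0609, which matches the 61 mm stop. Next I release it and check that it stays latched.

```bash
python3 - <<'E'
from h import *
R=np.array([[1,0,0],[0,0,1],[0,-1,0.]])
ctrl.move_l([.462,-.249,.09],vel=.06)
ctrl.move_l([.462,-.249,.20],vel=.2)
ctrl.goto([.444,.0185,.20],R)
s=ctrl.read_camera("side");c=ctrl.read_camera("scene")
cv2.imwrite("pics/c.png",np.hstack([cv2.resize(s[130:360,220:420],None,fx=2,fy=2),cv2.resize(c[130:360,230:430],None,fx=2,fy=2)]))
print(ctrl.current_t(),ctrl.current_contact_force())
E
```

```text
8.8 [ 0.7276 -0.4275  0.4452]
```

View pics/c.png

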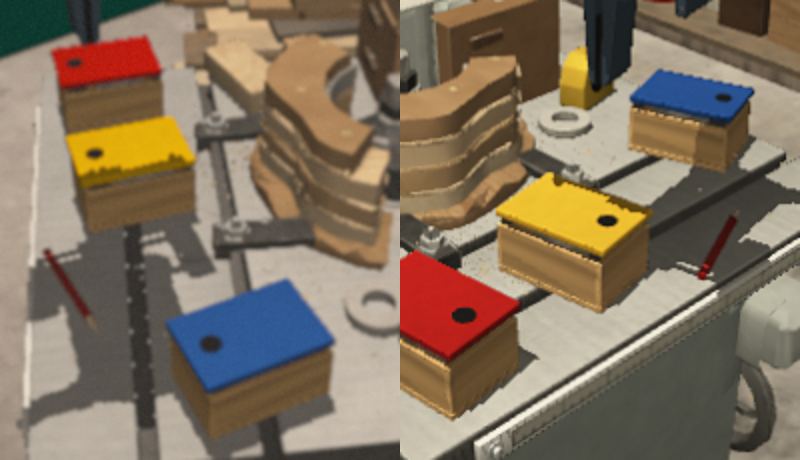

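In this composite the blue lid is level and latched: its pad is at (210,343) on the left (side view) and (723,98) on the right (scene view). Yellow and red are still shut. Now the yellow lid.

```bash
python3 - <<'E'
from h import *
ctrl.move_l([.444,.0185,.08],vel=.12)
print(ctrl.current_contact_force())
c=ctrl.move_l([.444,.0185,.056],vel=.02,contact_N=9)
print(c,ctrl.current_t(),ctrl.current_contact_force(),ctrl.current_tool_pos())
if ctrl.current_tool_pos()[2]<.0625:
    ctrl.sleep(.15);print(ctrl.current_contact_force(),ctrl.current_tool_pos())
    ctrl.move_l([.444,.0185,.12],vel=.08)
    ctrl.move_l([.444,.0185,.24],vel=.2)
s=ctrl.read_camera("side");c=ctrl.read_camera("scene")
cv2.imwrite("pics/d.png",np.hstack([cv2.resize(s[130:360,220:420],None,fx=2,fy=2),cv2.resize(c[130:360,230:430],None,fx=2,fy=2)]))
print(ctrl.current_t(),ctrl.current_contact_force(),ctrl.current_tool_pos())
E
```

```text
[-0.2975 -0.1847  0.5672]
True 10.8417 [-1.194  -0.6089 10.4533] [0.4436 0.0186 0.0609]
[-0.8638  0.3242  9.9029] [0.4436 0.0186 0.061 ]
12.7333 [-0.0649 -0.0164 -0.2158] [0.4432 0.0186 0.2386]
```

View pics/d.png

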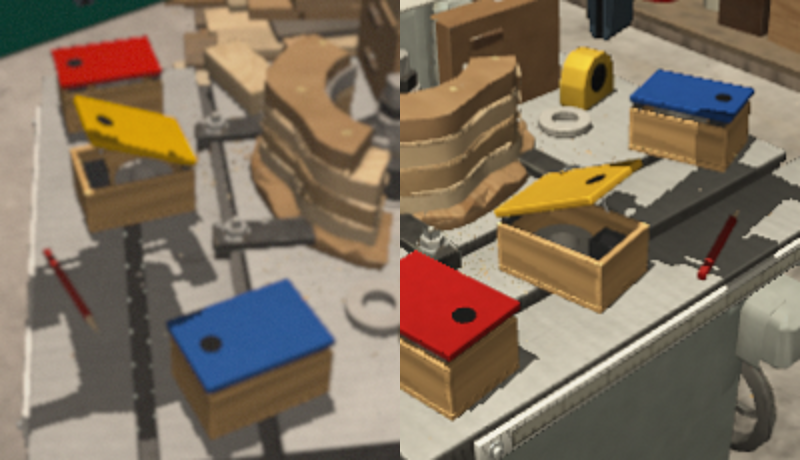

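Yellow now stands ajar (pads at about (105,121) and (595,180)), and blue and red are level. The gripper is clear at z = 0.24.

```bash
python3 - <<'E'
from h import *
ctrl.sleep(1.0)
s=ctrl.read_camera("side");c=ctrl.read_camera("scene")
o=cv2.imread("pics/d.png");n=np.hstack([cv2.resize(s[130:360,220:420],None,fx=2,fy=2),cv2.resize(c[130:360,230:430],None,fx=2,fy=2)])
print((cv2.absdiff(o,n).max(2)>60).sum(),ctrl.current_contact_force())
rs=[ray('side',(220+105/2,130+121/2)),ray('scene',(230+195/2,130+180/2))];print(tri(rs))
rs=[ray('side',(220+210/2,130+343/2)),ray('scene',(230+323/2,130+98/2))];print(tri(rs))
print(ctrl.sign_off(),ctrl.current_t())
E
```

```text
131 [-0.1423  0.6718  0.1065]
(array([0.4573, 0.0173, 0.1007]), [np.float64(0.6), np.float64(0.6)])
(array([ 0.4611, -0.2478,  0.0653]), [np.float64(0.7), np.float64(0.7)])
the job is handed in; nothing more can be done
the job is handed in; nothing more can be done
```

The job is done and handed in at about 14 s of the 32 s allowed. The hand-in itself reports no verdict.

- **Blue lid:** I pressed it down to its stop (tip at 60.9 mm, about 14 N) and released it. It stayed level, with the pad measured at 65 mm, against 66 mm expected when latched.
- **Yellow lid:** I pressed it to its stop (tip at 61 mm, about 10 N) and let go. It sprang ajar, with the pad measured at 101 mm, against about 103 mm expected.
- **Red lid:** I never touched it, and it looked shut in every picture.

After a further 1 s wait the views were almost unchanged: 131 of the composite's enlarged pixels differed. I read that as image noise or the arm settling, but did not look into it. The gripper was clear at z = 0.24 with about zero contact force. No check failed.

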